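Pack the service kit tray

ROBOT

A 7-joint arm with a two-finger parallel gripper is mounted at the origin on a cart in front of the work surface, level with it; the furniture and walls round the work are solid. World frame = base frame: x ahead of the robot, y to its left, z up, the work surface at z = 0. Lengths are in mm, angles in rad, forces in N, time in s.
With the tool pointing down it reaches from about 350 to 900 mm from the base axis. Payload 7.2 kg.
Tool frame: the origin (TCP) lies on the centre line of the jaws, within the pads' length; the fingertips stand 22 mm ahead of it and the grasp point (between the pads) lies 3 mm ahead of it; z points along the fingers, y is the line along which they close (so a half turn about z gives the same grasp; the last joint's range is limited). The gripper opens to 85 mm and grips with 20 to 120 N. Pads are 22 mm wide; open, the fingers measure 114 mm over their backs; the gripper's body (76 mm by 85 mm) begins 54 mm behind the grasp point. The pads swing forward as they close: fully open they stand 13 mm farther back than shut.
Start: joints at [-0.068, 0.411, -0.013, 1.596, 0.006, 1.134, -0.082], TCP at [625.002, -0.011, 253.297] pointing down, gripper open.
Joint ranges: [-2.95, 2.95], [-0.29, 1.99], [-1.47, 1.44], [0.14, 2.54], [-1.03, 4.17], [0.13, 1.85], [-2.86, 2.86]. Speed limits (rad/s): [2.39, 2.39, 3.01, 3.01, 3.14, 3.14, 3.14].

INTERFACE

Orientations are given as a unit quaternion [w, x, y, z].
In Python, from station import ctrl gives the robot as it stands.
- The arm moves only by the tool drive_tool, never from a script. Its argument "rows" is one flat list of numbers, 4 for each row, row after row: the shift along the world's x, y, z as a fraction of full scale, then the turn about the world's z as a fraction of full scale. A call has exactly 10 rows; each row shifts and turns the commanded pose from where the row before left it; what a row does not reach is not made up. Full scale, the value 1, is 50 mm for a shift and 0.12 rad for a turn. A row lasts 1/10 s, in which the tool goes at most 50 mm and 8.59 degrees, less where a joint would pass 70% of its speed; a pose out of reach is approached as far as the arm can. A call with a number of a shift or a turn outside -1 to 1 is refused whole. A call with a gripper value outside its range is refused whole. "hand" is the opening, from -1 (shut) to 1 (fully open), set as the call begins (left out, the last holds). The fingers move at their own pace and stop on an object; the grip force is fixed at half the most. Time passes only in rows, so rows that do not move let the fingers close, or fill a call up. It gives the time, the measured TCP pose, the force, the opening and the grip force at its end, in the units of the state.
- ctrl.sense(): the state, without advancing time (a new reading comes with each control period).
- ctrl.snapshot(name): name is "scene" or "side" or "wrist"; returns a dict with "image" (420x560x3 uint8, red, green, blue), "intrinsics" (3x3 intrinsics, pixels), "xyz" and "rotation" of the camera in the world; the wrist camera has in their place "T_tool_cam" (4x4, takes a point from camera to tool coordinates, whose origin is the TCP and whose axes are the flange's). Camera axes: x right, y up, looking along -z (the intrinsics and any distortion apply to the point x, -y, -z); pixel columns grow to the right and rows downward; lengths in mm; the calibration is good to about 2 mm. A picture is of the moment at which its call begins: read the wrist's pose just before it. There is no depth.
- ctrl.sign_off(): hands the job in; it is judged then, once.
The state is a dict: "time_s": time; "joint_positions": joint angles; "joint_velocities": joint speeds; "effort": joint torques, N m; "tool_pos": TCP position; "orientation": TCP orientation; "ft_force": force on the tool from outside, world axes, zero at the start; "ft_torque": the same for the moment, N m; "opening": finger opening in mm; "finger_force": force on a finger pad.
Only numpy, scipy, OpenCV 4.12 (cv2) and the standard library are available. Lean on these libraries where they do the work, as an engineer would, in place of code of your own. Each camera call takes 0.05 s, during which the arm holds its last target. There are 200 camera calls.

TASK

Pack the kit tray for the next bike: the toothed sprocket flat between the four pegs, the lockring tool with the thin pin upright in the small round pocket, the black bottom bracket cup upright in the large round pocket and the brake caliper lengthways in the oblong pocket, each resting on the floor of its place. The smooth spacer ring and the thicker steel tool without a pin do not belong: leave them standing where they are.

Things in the scene. Friction and masses are not known exactly. Their poses are not given: they have to be found in the camera images.
- sprocket: Steel sprocket lying flat, toothed rim 67 mm across (rim 2 mm thick, between 4 and 6 mm above its underside), hub 42 mm across and 9 mm high with a hole. Belongs between the four pegs. 60 g. Origin: centre of its underside; z up.
- lockring_tool: Steel lockring tool standing upright: body 25 mm diameter, 34 mm high, with a thin guide pin (8 mm diameter, 14 mm long) sticking up from its top, 48 mm in all. Belongs in the small round pocket. 80 g. Origin: centre of its underside; z up.
- bearing_cup: Black bottom bracket cup standing on its notched flange: flange about 45 mm diameter (47 over the notches) and 15 mm high, above it a round neck about 34 mm diameter from 15 to 24 mm height. Belongs in the large round pocket. 60 g. Origin: centre of its underside; z up.
- caliper: Black disc brake caliper with light round caps: 30 mm wide (x), 55 mm long (y), 36 mm high (z). Flat side faces to grip, 30 mm apart across x, on its top bridge: 24 to 36 mm high, y = -2 to +18 mm. Belongs in the oblong pocket. 110 g. Origin: middle of the length and width, on the underside; z up.
- spacer_ring: Look-alike of the sprocket: smooth aluminium spacer ring without teeth, 60 mm outside, 34 mm hole, 8 mm high, lying flat. Does not belong in the tray. Origin: centre of its underside; z up.
- plain_tool: Look-alike of the lockring tool: thicker plain steel tool, 29 mm diameter, 40 mm high, flat top with a dark square and no pin, standing upright. Does not belong in the tray. Origin: centre of its underside; z up.
- peg_insert: Place for the sprocket, between four upright steel pegs (7 mm diameter, 16 mm high above the plate) at x, y = +-32.5 mm from the plate's centre; fingers pass between pegs along x or y. Fixed grey plate 100x100x4 mm, one of four in a 2x2 tray grid 112 mm apart, order varies; plate top 9 mm above bench, tray rim level with it. Origin: centre of plate underside; z up, x, y along edges.
- small_round_insert: Place for the lockring tool: small round pocket at the plate's centre, 45 mm inside, wall 4 mm thick and 13 mm high above the plate; its floor is the plate. Fixed grey plate 100x100x4 mm, one of four in a 2x2 tray grid 112 mm apart, order varies; plate top 9 mm above bench, tray rim level with it. Origin: centre of plate underside; z up, x, y along edges.
- large_round_insert: Place for the bottom bracket cup: large round pocket at the plate's centre, 67 mm inside, wall 4 mm thick and 9 mm high above the plate; its floor is the plate. Fixed grey plate 100x100x4 mm, one of four in a 2x2 tray grid 112 mm apart, order varies; plate top 9 mm above bench, tray rim level with it. Origin: centre of plate underside; z up, x, y along edges.
- oblong_insert: Place for the caliper: oblong pocket at the plate's centre, inside 50 mm along x, 78 mm along y, wall 4 mm thick and 12 mm high above the plate; its floor is the plate. Caliper's y goes along the pocket's y, either way round. Fixed grey plate 100x100x4 mm, one of four in a 2x2 tray grid 112 mm apart, order varies; plate top 9 mm above bench, tray rim level with it. Origin: centre of plate underside; z up, x, y along edges.
Not all that is in view belongs to the job. Leave any purple look-alike of the caliper alone. What is shaped like the spacer_ring but turquoise is not meant.

How it is judged (in metres and radians):
At the end, for the whole second after the job is handed in: Each part rests at rest on its own insert plate, undersides within 5 mm, tilt under 0.2 rad, within 14 mm of its centre (sprocket, caliper 16 mm; caliper lengthways within 0.45 rad); spacer ring and plain tool upright within 0.2 rad and under 20 mm from their starts (horizontal distance between sprocket and peg_insert below 0.016 m and z of sprocket in the frame of peg_insert below 0.009 m and angle between each of sprocket, lockring_tool, bearing_cup, caliper, spacer_ring, plain_tool's own z axis and vertical below 0.2 rad and linear speed of each of sprocket, lockring_tool, bearing_cup, caliper below 0.02 m/s and horizontal distance between lockring_tool and small_round_insert below 0.014 m and z of lockring_tool in the frame of small_round_insert below 0.009 m and horizontal distance between bearing_cup and large_round_insert below 0.014 m and z of bearing_cup in the frame of large_round_insert below 0.009 m and horizontal distance between caliper and oblong_insert below 0.016 m and z of caliper in the frame of oblong_insert below 0.009 m and angle between the y axis of caliper and the y axis of oblong_insert, either way round below 0.45 rad and distance of each of spacer_ring, plain_tool from where it was at the start of the episode below 0.02 m); the robot touches nothing.
It fails at once if the smooth spacer ring is shifted by 20 mm or more or knocked over (distance of spacer_ring from where it was at the start of the episode above 0.02 m or angle between spacer_ring's own z axis and vertical above 0.5 rad).
It fails at once if the steel tool without a pin is shifted by 20 mm or more or knocked over (distance of plain_tool from where it was at the start of the episode above 0.02 m or angle between plain_tool's own z axis and vertical above 0.5 rad).
It also fails if it takes over 109 s, if anything falls off the work surface, if the arm or the gripper's body presses on something with over 40 N, if the wrist force passes 120 N, or if a joint passes its speed limit or range.

## Working session

There is one attempt and no reset: what is moved stays moved. The work goes in short steps, Python scripts to look and compute and a tool call to move; the robot and the scene stay as the last step left them, time stands still between calls to the robot, and variables do not carry over. Pictures are saved under pics/ and viewed, at most 14 in all, crops included, and the job is handed in when it is done.

Besides the shell and the picture viewer there is one more tool, called after "Call:" in YAML: its name, and indented under it one key for each argument. drive_tool: Moves the arm, as the interface text tells. Shift numbers are shares of 50 mm and turn numbers shares of 0.12 rad, none past 1 either way. Its arguments: {"type":"object","properties":{"rows":{"type":"array"},"hand":{"type":"number"}},"required":["rows"]}

```bash
mkdir -p pics; ls
cat > h.py <<'E'
import numpy as np,cv2,json
from scipy.spatial.transform import Rotation as R
from station import ctrl
def snap(n,f):
    s=ctrl.sense(); d=ctrl.snapshot(n)
    K=np.array(d["intrinsics"],float)
    if n=="wrist":
        q=s["orientation"]; T=np.eye(4); T[:3,:3]=R.from_quat([q[1],q[2],q[3],q[0]]).as_matrix(); T[:3,3]=s["tool_pos"]
        T=T@np.array(d["T_tool_cam"]); r,p=T[:3,:3],T[:3,3]
    else:
        p=np.array(d["xyz"],float); r=np.array(d["rotation"],float)
        if r.shape!=(3,3): r=R.from_quat([r[1],r[2],r[3],r[0]]).as_matrix()
    cv2.imwrite(f"pics/{f}.png",d["image"][:,:,::-1]); np.savez(f"pics/{f}.npz",K=K,r=r,p=p,D=np.array(d.get("distortion",[0,0,0,0,0]),float))
    return [k for k in d]
def ray(f,uv,z):
    c=np.load(f"pics/{f}.npz"); u=cv2.undistortPoints(np.array(uv,float).reshape(-1,1,2),c["K"],c["D"]).reshape(-1,2)
    d=np.c_[u[:,0],-u[:,1],-np.ones(len(u))]@c["r"].T
    return c["p"]+d*((z-c["p"][2])/d[:,2])[:,None]
def proj(f,P):
    c=np.load(f"pics/{f}.npz"); X=(np.array(P,float).reshape(-1,3)-c["p"])@c["r"]
    return cv2.projectPoints(X*[1,-1,-1],np.zeros(3),np.zeros(3),c["K"],c["D"])[0].reshape(-1,2)
E
python3 - <<'E'
from h import *
print(ctrl.sense())
for n in ["scene","side","wrist"]:
    print(snap(n,n+"0")); c=np.load(f"pics/{n}0.npz"); print(c["K"].tolist(),c["p"],c["D"])
E
```

```text
pics
{'time_s': 0.0, 'joint_positions': array([-0.06819517,  0.41196128, -0.01267462,  1.59707237,  0.00560556,
        1.13430567, -0.08221237]), 'joint_velocities': array([ 0.00057834,  0.00031237,  0.00067729, -0.00048239, -0.00129167,
        0.00175498,  0.00183188]), 'effort': array([-1.18789325e-03, -6.00636005e+01,  6.81361444e-01, -2.99419034e+01,
        1.37590774e-02,  1.04116063e-02,  2.51732433e-05]), 'tool_pos': array([ 6.24522102e+02, -6.70787005e-02,  2.52403414e+02]), 'orientation': array([-5.52879471e-04,  7.07115134e-01,  7.07097910e-01, -6.52949428e-04]), 'ft_force': array([0.83486547, 0.06905933, 0.25924288]), 'ft_torque': array([0.0104232 , 0.00346692, 0.02245744]), 'finger_force': 0.0, 'opening': 85.6498785227633}
['image', 'intrinsics', 'xyz', 'rotation']
[[451.5764999269114, 0.0, 273.52074544815605], [0.0, 451.5764999269114, 204.20215934098638], [0.0, 0.0, 1.0]] [-248.36742742  959.51727419  573.97202241] [0. 0. 0. 0. 0.]
['image', 'intrinsics', 'xyz', 'rotation']
[[415.6709855507061, 0.0, 281.4291187420807], [0.0, 415.6709855507061, 211.59692670978896], [0.0, 0.0, 1.0]] [ 251.80039703 -935.27691587  770.13008262] [0. 0. 0. 0. 0.]
['image', 'intrinsics', 'T_tool_cam']
[[345.12840257517206, 0.0, 272.3694585032896], [0.0, 345.12840257517206, 210.39444306644734], [0.0, 0.0, 1.0]] [624.02956003  75.71919917 373.28488338] [0. 0. 0. 0. 0.]
```

View pics/scene0.png

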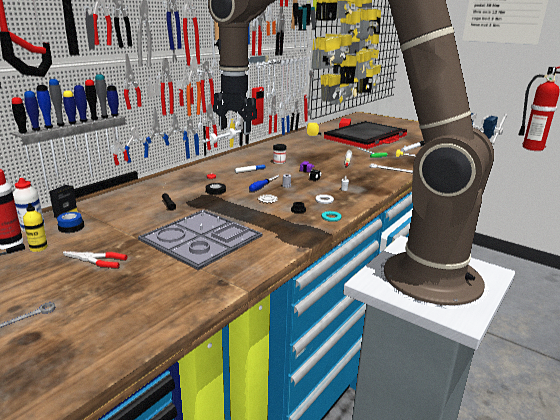

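View pics/side0.png

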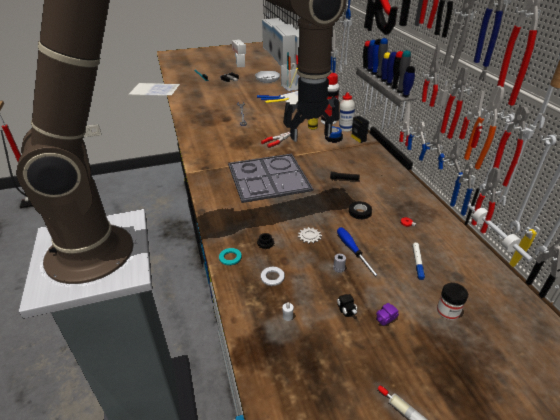

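View pics/wrist0.png

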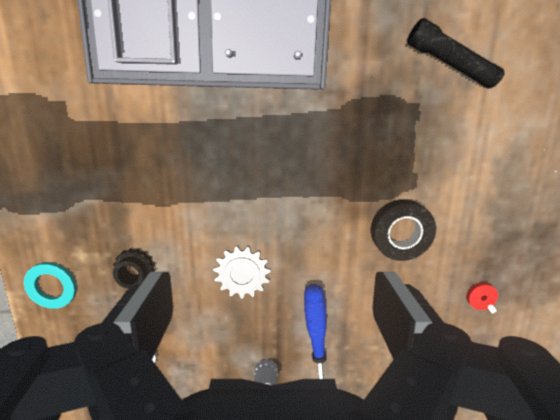

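The side view shows the tray around (270,177), sprocket (310,235), cup (265,241), spacer ring (272,275), plain tool (340,262), pinned tool (288,312), caliper (347,304) and the purple decoy (387,314). In the wrist view, image up is +y and right is +x.

Run:
```python
from h import *
np.set_printoptions(suppress=True,precision=1)
for n,uv,z in [("spr",(310,235),5),("cup",(265,241),15),("ring",(272,276),5),("plain",(340,257),40),("lock",(288,310),34),("cal",(347,300),30),("purple",(387,312),30),("tray",(270,177),9),("trayTL",(230,161),9),("trayTR",(292,155),9),("trayBR",(311,190),9),("trayBL",(239,198),9),("drv",(348,238),20)]:
    print(n,ray("side0",uv,z)[0])
print(ray("wrist0",[(242,271),(132,267),(230,54),(298,55),(404,232),(316,320)],6))
```

```text
spr [ 588.6 -118.2    5. ]
cup [ 458.9 -115.2   15. ]
ring [ 443.1 -236.1    5. ]
plain [ 615.5 -257.3   40. ]
lock [ 440.7 -371.6   34. ]
cal [ 578.8 -382.    30. ]
purple [ 649.  -439.9   30. ]
tray [562.8 195.5   9. ]
trayTL [456.4 338.6   9. ]
trayTR [679.5 311.5   9. ]
trayBR [666.8  82.3   9. ]
trayBL [437.2 109.7   9. ]
drv [ 676.1 -177.2   20. ]
[[ 587.5 -112.7    6. ]
 [ 458.5 -107.6    6. ]
 [ 581.9  122.     6. ]
 [ 648.4  121.1    6. ]
 [ 772.7  -63.6    6. ]
 [ 677.2 -179.6    6. ]]
```

Call:
drive_tool:
  rows: [-0.32,0.4,0.24,0,-0.32,0.4,0.24,0,-0.32,0.4,0.24,0,-0.32,0.4,0.24,0,0,0,0,0,0,0,0,0,0,0,0,0,0,0,0,0,0,0,0,0,0,0,0,0]

```text
time_s: 1.15
tool_pos: [561.1, 79.5, 300.9]
orientation: [-0.0, 0.707, 0.707, -0.0]
ft_force: [-0.1, -0.7, -0.1]
opening: 85.2
finger_force: 0.0
```

Run:
```python
from h import *
snap("wrist","wtray"); print(ctrl.sense()["tool_pos"])
```

```text
[561.09858681  79.63234317 300.98814771]
```

Call:
drive_tool:
  rows: [0,-1,0,0,0,-1,0,0,0,-1,0,0,0,-1,0,0,0,-1,0,0,0,-1,0,0,0,-1,0,0,0,-1,0,0,0,-1,0,0,0,-1,0,0]

```text
time_s: 2.2
tool_pos: [560.8, -422.1, 301.2]
orientation: [0.0, 0.707, 0.707, 0.0]
ft_force: [0.5, 0.0, -0.1]
opening: 85.5
finger_force: 0.0
```

Call:
drive_tool:
  rows: [0,-0.4,0,0,0,0,0,0,0,0,0,0,0,0,0,0,0,0,0,0,0,0,0,0,0,0,0,0,0,0,0,0,0,0,0,0,0,0,0,0]

```text
time_s: 3.2
tool_pos: [561.0, -440.0, 301.3]
orientation: [0.0, 0.707, 0.707, -0.0]
ft_force: [0.4, 0.2, 0.9]
opening: 85.5
finger_force: 0.0
```

Run:
```python
from h import *
snap("wrist","wparts"); print(ctrl.sense()["tool_pos"])
```

```text
[ 560.98378964 -440.00082843  301.28905603]
```

View pics/wtray.png

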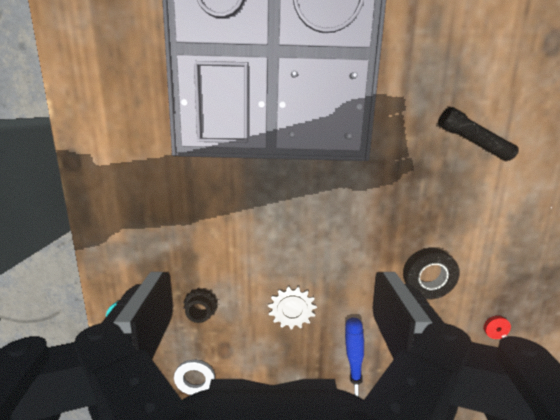

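View pics/wparts.png

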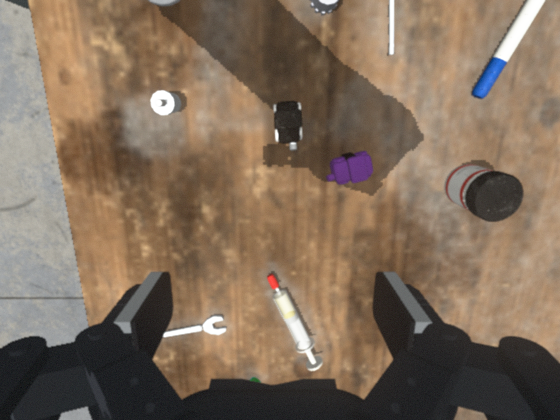

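The tray view shows the oblong pocket lower left (~(222,100)), pegs lower right (~(324,105)), small round upper left and large round upper right. The parts view shows the pinned tool at (163,102), caliper (288,122) with one nub at its lower end, and purple decoy (352,168).

Run:
```python
from h import *
np.set_printoptions(suppress=True,precision=1)
print("pegs top",ray("wtray",[(295,75),(353,76),(349,135),(290,134)],25))
print("oblong wall outer top",ray("wtray",[(196,63),(248,63),(248,139),(200,140)],21))
print("tray corners",ray("wtray",[(165,0),(383,0),(370,158),(175,155)],9))
print("spr,cup,ring",ray("wtray",[(292,308),(200,305),(194,378)],[6][0]))
print("lock pin",ray("wparts",[(164,102)],48),"body",ray("wparts",[(163,102)],34),"cal",ray("wparts",[(275,102),(301,102),(301,142),(275,142),(288,122)],34),"purple",ray("wparts",[(352,168)],30))
c=np.load("pics/wtray.npz");print(c["p"],c["r"])
```

```text
pegs top [[584.4 184.6  25. ]
 [646.6 183.5  25. ]
 [646.4 121.4  25. ]
 [579.9 122.6  25. ]]
oblong wall outer top [[478.1 197.   21. ]
 [533.9 196.9  21. ]
 [532.2 116.7  21. ]
 [477.3 115.6  21. ]]
tray corners [[447.1 259.6   9. ]
 [676.6 259.3   9. ]
 [676.7  93.1   9. ]
 [443.9  96.8   9. ]]
spr,cup,ring [[ 587.  -114.5    6. ]
 [ 460.1 -109.8    6. ]
 [ 443.4 -233.7    6. ]]
lock pin [[ 448.  -362.6   48. ]] body [[ 442.7 -362.6   34. ]] cal [[ 562.9 -362.6   34. ]
 [ 590.8 -362.6   34. ]
 [ 591.8 -404.9   34. ]
 [ 563.  -404.9   34. ]
 [ 577.1 -383.4   34. ]] purple [[ 651.3 -434.7   30. ]]
[560.5 155.3 421.6] [[ 1.   0.   0. ]
 [-0.   1.   0.3]
 [-0.  -0.3  1. ]]
```

Call:
drive_tool:
  rows: [-0.2,0,-0.5,0,-0.2,0,-0.5,0,-0.2,0,-0.5,0,-0.2,0,-0.5,0,0,0,0,0,0,0,0,0,0,0,0,0,0,0,0,0,0,0,0,0,0,0,0,0]

```text
time_s: 4.25
tool_pos: [521.4, -440.1, 201.9]
orientation: [0.0, 0.707, 0.707, 0.0]
ft_force: [0.7, 0.1, 0.4]
opening: 85.5
finger_force: 0.0
```

Run:
```python
from h import *
snap("wrist","wcal"); im=cv2.imread("pics/wcal.png")
a=cv2.resize(im[0:260,40:440],None,fx=2,fy=2,interpolation=cv2.INTER_CUBIC); cv2.imwrite("pics/wcal_c.png",a)
```

```text
(no output)
```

View pics/wcal_c.png

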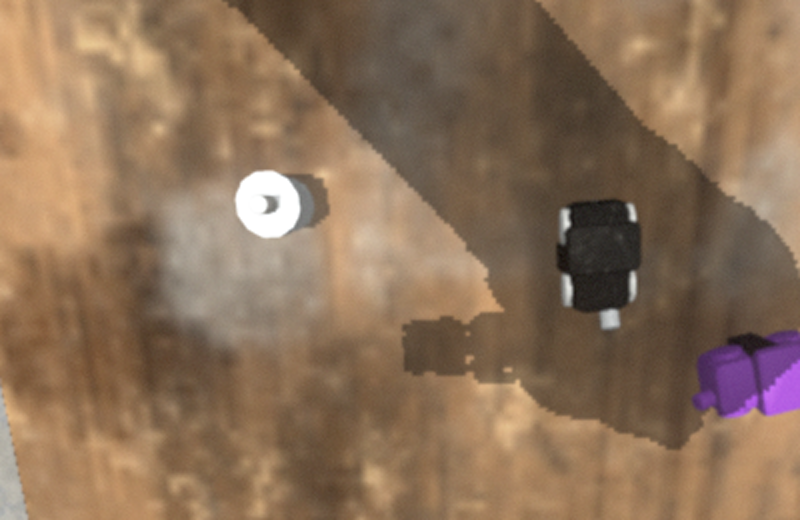

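Run:
```python
from h import *
np.set_printoptions(suppress=True,precision=1)
f=lambda l:[(x/2+40,y/2) for x,y in l]
print("bridge",ray("wcal",f([(558,222),(641,220),(640,270),(558,270),(600,246)]),36))
print("body ends",ray("wcal",f([(600,200),(600,310)]),24))
print("nub",ray("wcal",f([(610,325)]),15))
print("tool",ray("wcal",f([(267,204)]),34),ray("wcal",f([(264,205)]),48), ray("wcal",f([(235,204),(299,204),(267,171),(267,237)]),34))
```

```text
bridge [[ 557.9 -370.    36. ]
 [ 590.9 -369.3   36. ]
 [ 592.  -388.8   36. ]
 [ 558.6 -388.8   36. ]
 [ 575.2 -379.3   36. ]]
body ends [[ 576.4 -361.6   24. ]
 [ 579.  -406.8   24. ]]
nub [[ 585.6 -414.7   15. ]]
tool [[ 441.8 -363.2   34. ]] [[ 444.4 -363.6   48. ]] [[ 429.  -363.2   34. ]
 [ 454.5 -363.2   34. ]
 [ 442.8 -350.8   34. ]
 [ 440.7 -375.9   34. ]]
```

The black caliper's bridge sits at crop (600,246), so its +y points to world +y (nub at the -y end, crop (610,325)). The pinned tool is at crop (267,204).

Call:
drive_tool:
  rows: [0.27,0.305,0,0,0.27,0.305,0,0,0.27,0.305,-0.2,0,0.27,0.305,-0.4,0,0,0,-0.7,0,0,0,-0.7,0,0,0,-0.6,0,0,0,-0.4,0,0,0,-0.3,0,0,0,0,0]

```text
time_s: 5.3
tool_pos: [573.9, -377.8, 33.6]
orientation: [-0.002, 0.707, 0.707, -0.001]
ft_force: [0.1, -0.1, -0.4]
opening: 85.3
finger_force: 0.0
```

Run:
```python
from h import *
snap("wrist","g1"); snap("side","s1"); print(ctrl.sense()["tool_pos"])
a=cv2.imread("pics/g1.png"); b=cv2.imread("pics/s1.png"); b=cv2.resize(b[220:360,250:430],(560,420),interpolation=cv2.INTER_CUBIC)
cv2.imwrite("pics/m1.png",cv2.resize(np.hstack([a,b]),(800,300)))
```

```text
[ 575.3642961  -379.01998823   36.57151113]
```

View pics/m1.png

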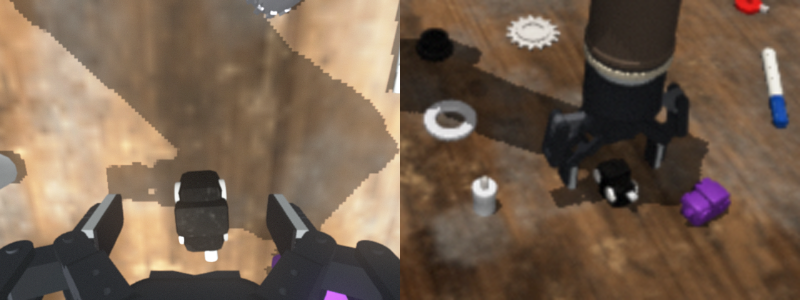

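The caliper is centred between the open pads, with nothing else near the fingers. Lower slightly and grip.

Call:
drive_tool:
  rows: [0,0,-0.08,0,0,0,0,0,0,0,0,0,0,0,0,0,0,0,0,0,0,0,0,0,0,0,0,0,0,0,0,0,0,0,0,0,0,0,0,0]
  hand: -1

```text
time_s: 6.4
tool_pos: [575.4, -379.3, 33.3]
orientation: [0.001, 0.707, 0.707, 0.0]
ft_force: [-1.2, 0.4, 5.4]
opening: 29.2
finger_force: 59.7
```

Call:
drive_tool:
  rows: [0,0,0.3,0,0,0,0.6,0,0,0,0.6,0,0,0,0.5,0,0,0,0.3,0,0,0,0,0,0,0,0,0,0,0,0,0,0,0,0,0,0,0,0,0]

```text
time_s: 7.4
tool_pos: [574.6, -378.8, 146.1]
orientation: [-0.001, 0.707, 0.707, -0.0]
ft_force: [-0.6, 0.0, -0.5]
opening: 29.3
finger_force: 59.4
```

Call:
drive_tool:
  rows: [-0.1,0.5,0,0,-0.2,1,0,0,-0.2,1,0,0,-0.2,1,0,0,-0.2,1,0,0,-0.2,1,0,0,-0.2,1,0,0,-0.1,1,0,0,0,1,0,0,0,1,0,0]

```text
time_s: 8.4
tool_pos: [505.8, 91.7, 147.4]
orientation: [0.0, 0.707, 0.707, 0.0]
ft_force: [0.7, 0.0, -0.8]
opening: 29.1
finger_force: 59.5
```

Call:
drive_tool:
  rows: [0,0.8,0,0,0,0.4,0,0,0,0.16,0,0,0,0,0,0,0,0,0,0,0,0,0,0,0,0,0,0,0,0,0,0,0,0,0,0,0,0,0,0]

```text
time_s: 9.4
tool_pos: [506.3, 157.7, 147.4]
orientation: [0.0, 0.707, 0.707, 0.0]
ft_force: [-0.1, -0.5, -1.2]
opening: 29.2
finger_force: 59.5
```

Run:
```python
from h import *
s=ctrl.sense();print(s["tool_pos"],s["opening"]); snap("wrist","g2")
```

```text
[506.26436946 157.68281171 147.35647251] 29.15094970459856
```

View pics/g2.png

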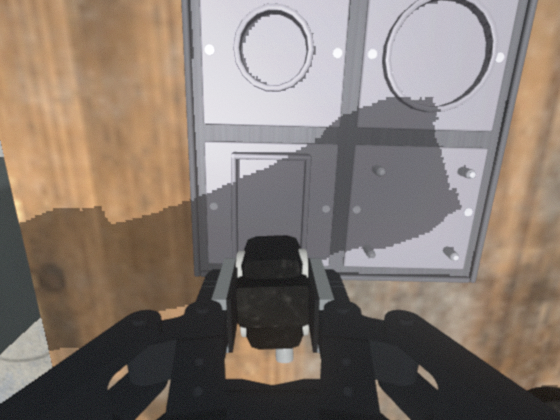

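The caliper is held over the oblong pocket; the small round pocket is at (274,47), large round at (440,50), and pegs near (379,171), (471,175), (457,257), (371,254).

Run:
```python
from h import *
np.set_printoptions(suppress=True,precision=1)
print("small",ray("g2",[(233,47),(315,47),(274,3),(274,91),(274,47)],22))
print("large",ray("g2",[(383,52),(496,52),(438,110)],18))
print("pegs",ray("g2",[(379,170),(470,175),(456,258),(371,254)],25), ray("g2",[(379,170),(470,175),(456,258),(371,254)],25).mean(0))
print("obl",ray("g2",[(231,153),(311,154),(233,156),(308,156)],21))
```

```text
small [[479.8 268.7  22. ]
 [533.2 268.7  22. ]
 [506.5 294.   22. ]
 [506.5 241.6  22. ]
 [506.5 268.7  22. ]]
large [[578.9 266.2  18. ]
 [654.  266.1  18. ]
 [620.7 229.2  18. ]]
pegs [[581.3 188.3  25. ]
 [646.6 184.7  25. ]
 [646.8 119.8  25. ]
 [581.1 123.2  25. ]] [614. 154.  25.]
obl [[475.9 199.8  21. ]
 [533.  199.1  21. ]
 [477.3 197.7  21. ]
 [530.9 197.7  21. ]]
```

Call:
drive_tool:
  rows: [-0.02,0.12,-0.2,0,0,0,-0.4,0,0,0,-0.5,0,0,0,-0.4,0,0,0,-0.3,0,0,0,-0.16,0,0,0,0,0,0,0,-0.04,0,0,0,-0.04,0,0,0,0,0]

```text
time_s: 10.45
tool_pos: [505.5, 164.1, 45.7]
orientation: [0.0, 0.707, 0.707, 0.0]
ft_force: [-1.0, -0.2, -1.3]
opening: 29.0
finger_force: 59.5
```

Call:
drive_tool:
  rows: [0,0,-0.04,0,0,0,-0.02,0,0,0,0,0,0,0,0,0,0,0,0,0,0,0,0,0,0,0,0,0,0,0,0,0,0,0,0,0,0,0,0,0]

```text
time_s: 11.45
tool_pos: [505.2, 163.9, 42.3]
orientation: [0.0, 0.707, 0.707, 0.0]
ft_force: [-0.1, 0.6, -0.4]
opening: 29.2
finger_force: 59.5
```

Call:
drive_tool:
  rows: [0,0,0,0,0,0,0,0,0,0,0,0,0,0,0,0,0,0,0,0,0,0,0.2,0,0,0,0.5,0,0,0,0.6,0,0,0,0.6,0,0,0,0.3,0]
  hand: 1

```text
time_s: 12.45
tool_pos: [506.2, 164.3, 155.7]
orientation: [0.001, 0.707, 0.707, 0.002]
ft_force: [1.0, 0.8, 0.0]
opening: 85.3
finger_force: 0.0
```

Call:
drive_tool:
  rows: [0,-0.6,0,0,-0.16,-1,0,0,-0.16,-1,0,0,-0.16,-1,0,0,-0.16,-1,0,0,-0.16,-1,0,0,-0.16,-1,0,0,-0.16,-1,0,0,-0.16,-1,0,0,0,-0.9,0,0]

```text
time_s: 13.45
tool_pos: [440.5, -308.6, 153.3]
orientation: [0.0, 0.708, 0.707, 0.0]
ft_force: [0.7, 0.4, -0.5]
opening: 85.3
finger_force: 0.0
```

Call:
drive_tool:
  rows: [0,-0.7,0,0,0,-0.3,0,0,0,0,0,0,0,0,0,0,0,0,0,0,0,0,0,0,0,0,0,0,0,0,0,0,0,0,0,0,0,0,0,0]

```text
time_s: 14.45
tool_pos: [442.1, -356.0, 152.3]
orientation: [0.0, 0.707, 0.707, 0.0]
ft_force: [0.4, -0.3, -1.0]
opening: 85.7
finger_force: 0.0
```

Run:
```python
from h import *
np.set_printoptions(suppress=True,precision=1)
s=ctrl.sense();print(s["tool_pos"],s["opening"]); snap("wrist","g3")
im=cv2.imread("pics/g3.png"); g=cv2.cvtColor(im,cv2.COLOR_BGR2HSV)
m=((g[:,:,1]<45)&(g[:,:,2]>160)).astype(np.uint8)
n,l,st,c=cv2.connectedComponentsWithStats(m)
for i in range(1,n):
    if st[i,4]>150: print(st[i],c[i],ray("g3",[c[i]],34))
```

```text
[ 442.1 -356.   152.3] 85.65477662151696
[ 234    0   84   79 3372] [275.8  37.8] [[ 443.3 -240.7   34. ]]
[    0    20   113   315 27389] [ 46.  194.2] [[ 279.3 -342.1   34. ]]
[526  40  34  50 978] [542.9  65.7] [[ 614.8 -256.9   34. ]]
[ 236  206   55   40 1156] [267.2 225.9] [[ 437.4 -366.1   34. ]]
[209 212  25  33 430] [220.1 228. ] [[ 402.7 -367.8   34. ]]
[ 46 338  28   9 157] [ 57.6 340.6] [[ 264.8 -466.1   34. ]]
[ 60 407  32  13 283] [ 76.4 414.6] [[ 267.2 -544.    34. ]]
```

Run:
```python
from h import *
im=cv2.imread("pics/g3.png"); cv2.imwrite("pics/g3c.png",cv2.resize(im[150:310,150:350],None,fx=3,fy=3))
```

```text
(no output)
```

View pics/g3c.png

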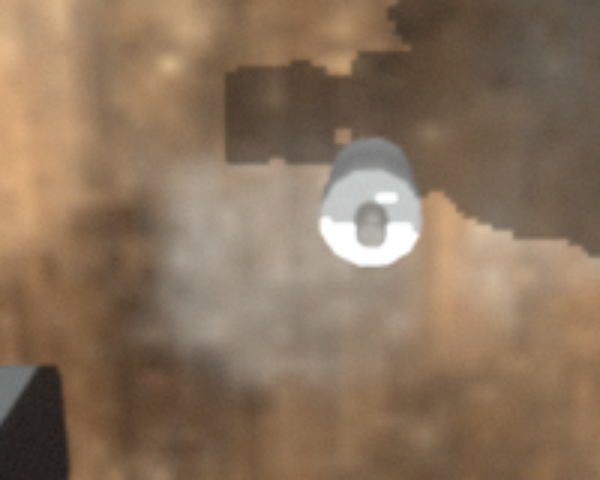

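The top disc is centred at crop (371,217), i.e. pixel (273.7,222.3).

Run:
```python
from h import *
print(ray("g3",[(273.7,222.3)],34))
```

```text
[[ 442.17482905 -363.30673119   34.        ]]
```

Call:
drive_tool:
  rows: [0,-0.15,-0.2,0,0,0,-0.5,0,0,0,-0.6,0,0,0,-0.5,0,0,0,-0.3,0,0,0,-0.22,0,0,0,0,0,0,0,0,0,0,0,0,0,0,0,0,0]

```text
time_s: 15.5
tool_pos: [442.6, -364.0, 37.3]
orientation: [0.001, 0.707, 0.707, 0.0]
ft_force: [-0.4, 0.5, 1.1]
opening: 85.4
finger_force: 0.0
```

Call:
drive_tool:
  rows: [0,0,0,0,0,0,0,0,0,0,0,0,0,0,0,0,0,0,0,0,0,0,0,0,0,0,0,0,0,0,0,0,0,0,0,0,0,0,0,0]
  hand: -1

```text
time_s: 16.5
tool_pos: [442.1, -363.7, 36.6]
orientation: [0.0, 0.707, 0.707, 0.0]
ft_force: [-0.4, 1.5, 6.1]
opening: 22.7
finger_force: 58.6
```

Call:
drive_tool:
  rows: [0,0,0.2,0,0,0,0.5,0,0,0,0.6,0,0,0,0.5,0,0,0,0.4,0,0,0,0,0,0,0,0,0,0,0,0,0,0,0,0,0,0,0,0,0]

```text
time_s: 17.5
tool_pos: [441.6, -363.3, 145.4]
orientation: [-0.001, 0.707, 0.707, -0.0]
ft_force: [-0.2, -0.6, -0.9]
opening: 22.9
finger_force: 58.9
```

Call:
drive_tool:
  rows: [0,0.5,0,0,0.1,1,0,0,0.1,1,0,0,0.1,1,0,0,0.1,1,0,0,0.1,1,0,0,0.1,1,0,0,0.1,1,0,0,0.1,1,0,0,0.1,1,0,0]

```text
time_s: 18.5
tool_pos: [486.6, 111.2, 146.1]
orientation: [-0.0, 0.707, 0.707, -0.0]
ft_force: [1.3, -0.5, -1.5]
opening: 23.1
finger_force: 58.9
```

Call:
drive_tool:
  rows: [0.1,1,0,0,0.1,0.9,0,0,0.1,0.7,0,0,0.1,0.4,0,0,0,0.1,0,0,0,0,0,0,0,0,0,0,0,0,0,0,0,0,0,0,0,0,0,0]

```text
time_s: 19.5
tool_pos: [506.9, 263.2, 146.5]
orientation: [0.0, 0.708, 0.707, 0.0]
ft_force: [-0.2, -0.1, -2.0]
opening: 22.8
finger_force: 58.9
```

Run:
```python
from h import *
s=ctrl.sense();print(s["tool_pos"],s["opening"]); snap("wrist","g4")
a=cv2.imread("pics/g4.png");snap("side","s4"); b=cv2.imread("pics/s4.png"); b=cv2.resize(b[100:220,200:360],(560,420),interpolation=cv2.INTER_CUBIC)
cv2.imwrite("pics/m4.png",cv2.resize(np.hstack([a,b]),(800,300)))
```

```text
[506.92742839 263.16182796 146.49107076] 22.790373802492052
```

View pics/m4.png

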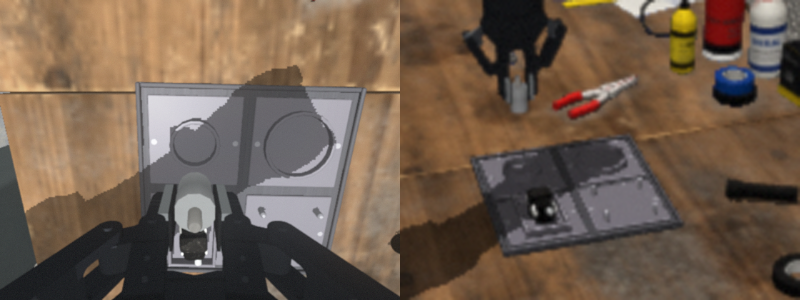

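The caliper sits in the oblong pocket. The tool is held upright and the small pocket's rim is centred at about pixel (271.6,198.8).

Run:
```python
from h import *
print(ray("g4",[(271.6,198.8),(271.6,200)],22),ray("g4",[(418.6,201.6)],18))
```

```text
[[505.52892387 271.98947826  22.        ]
 [505.52714626 271.07329171  22.        ]] [[615.75920763 268.58756663  18.        ]]
```

Call:
drive_tool:
  rows: [-0.02,0.1,-0.2,0,0,0,-0.5,0,0,0,-0.5,0,0,0,-0.4,0,0,0,-0.2,0,0,0,-0.1,0,0,0,-0.06,0,0,0,-0.04,0,0,0,0,0,0,0,0,0]

```text
time_s: 20.6
tool_pos: [506.1, 269.2, 46.9]
orientation: [0.0, 0.707, 0.707, 0.001]
ft_force: [0.1, 0.4, -1.2]
opening: 23.1
finger_force: 58.9
```

Call:
drive_tool:
  rows: [0,0,-0.02,0,0,0,0,0,0,0,0,0,0,0,0,0,0,0,0,0,0,0,0,0,0,0,0,0,0,0,0,0,0,0,0,0,0,0,0,0]

```text
time_s: 21.6
tool_pos: [506.0, 269.1, 45.6]
orientation: [0.0, 0.707, 0.707, 0.0]
ft_force: [0.4, -0.4, 5.2]
opening: 22.8
finger_force: 59.1
```

Call:
drive_tool:
  rows: [0,0,0,0,0,0,0,0,0,0,0,0,0,0,0,0,0,0,0,0,0,0,0.2,0,0,0,0.5,0,0,0,0.6,0,0,0,0.6,0,0,0,0.2,0]
  hand: 1

```text
time_s: 22.6
tool_pos: [507.2, 269.8, 154.2]
orientation: [0.001, 0.707, 0.707, 0.003]
ft_force: [0.9, 0.8, 0.6]
opening: 85.5
finger_force: 0.0
```

Call:
drive_tool:
  rows: [0,-0.5,0,0,-0.1,-1,0,0,-0.14,-1,0,0,-0.14,-1,0,0,-0.14,-1,0,0,-0.14,-1,0,0,-0.14,-1,0,0,-0.12,-0.6,0,0,0,-0.3,0,0,0,0,0,0]

```text
time_s: 23.6
tool_pos: [459.6, -100.9, 150.5]
orientation: [0.0, 0.709, 0.706, -0.0]
ft_force: [0.5, 0.4, 0.3]
opening: 85.4
finger_force: 0.0
```

Call:
drive_tool:
  rows: [0,0,0,0,0,0,0,0,0,0,0,0,0,0,0,0,0,0,0,0,0,0,0,0,0,0,0,0,0,0,0,0,0,0,0,0,0,0,0,0]

```text
time_s: 24.6
tool_pos: [460.1, -98.4, 150.3]
orientation: [0.0, 0.707, 0.707, 0.0]
ft_force: [0.4, -0.2, -0.1]
opening: 85.5
finger_force: 0.0
```

Run:
```python
from h import *
s=ctrl.sense();print(s["tool_pos"],s["opening"]); snap("wrist","g5")
a=cv2.imread("pics/g5.png");snap("side","s5"); b=cv2.imread("pics/s5.png"); b=cv2.resize(b[130:220,220:340],(560,420),interpolation=cv2.INTER_CUBIC)
cv2.imwrite("pics/m5.png",cv2.resize(np.hstack([a,b]),(800,300)))
```

```text
[460.11692321 -98.42699406 150.29644388] 85.48959672323744
```

View pics/m5.png

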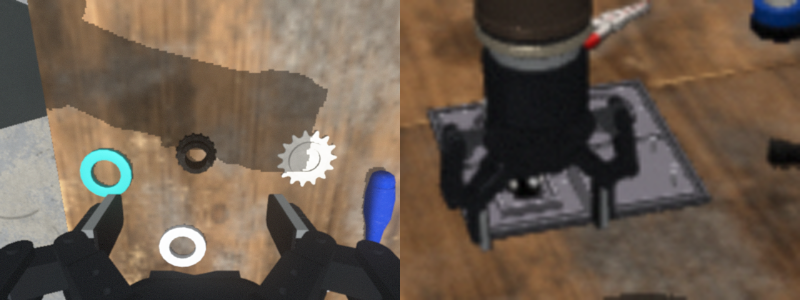

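The cup is at wrist pixel ~(274,215), the sprocket at ~(429,221).

Run:
```python
from h import *
np.set_printoptions(suppress=True,precision=1)
im=cv2.imread("pics/g5.png"); g=cv2.cvtColor(im,cv2.COLOR_BGR2HSV)
def show(m,zs,lo,hi):
    n,l,st,c=cv2.connectedComponentsWithStats(m.astype(np.uint8))
    for i in range(1,n):
        x,y,w,h,a=st[i]
        if a>300 and lo<x+w/2<hi and y+h<275:
            b=[(x,y+h/2),(x+w-1,y+h/2),(x+w/2,y),(x+w/2,y+h-1),(x+w/2,y+h/2)]
            print(st[i],c[i]); [print(z,ray("g5",b,z)) for z in zs]
show(g[:,:,2]<60,[8,24],200,340)
show((g[:,:,1]<60)&(g[:,:,2]>110),[5],370,500)
```

```text
[ 247  186   56   56 1521] [275.8 209.7]
8 [[ 438.9 -107.1    8. ]
 [ 483.  -107.1    8. ]
 [ 461.3  -84.1    8. ]
 [ 461.4 -130.3    8. ]
 [ 461.3 -107.1    8. ]]
24 [[ 440.2 -101.9   24. ]
 [ 481.5 -101.9   24. ]
 [ 461.2  -80.4   24. ]
 [ 461.3 -123.8   24. ]
 [ 461.2 -101.9   24. ]]
[  370     0   190   177 22203] [475.8  66.8]
5 [[530.3 -12.2   5. ]
 [667.7 -12.2   5. ]
 [590.   44.5   5. ]
 [610.  -76.8   5. ]
 [599.4 -12.2   5. ]]
[ 387  182   85   80 4328] [429.1 221.1]
5 [[ 552.7 -114.9    5. ]
 [ 621.2 -114.9    5. ]
 [ 582.9  -81.6    5. ]
 [ 592.  -149.7    5. ]
 [ 587.3 -114.9    5. ]]
```

Call:
drive_tool:
  rows: [0.02,-0.17,-0.2,0,0,0,-0.5,0,0,0,-0.6,0,0,0,-0.5,0,0,0,-0.3,0,0,0,-0.16,0,0,0,0,0,0,0,0,0,0,0,0,0,0,0,0,0]

```text
time_s: 25.7
tool_pos: [461.7, -107.0, 38.1]
orientation: [0.001, 0.707, 0.707, 0.001]
ft_force: [-0.5, -0.5, -1.4]
opening: 85.4
finger_force: 0.0
```

Call:
drive_tool:
  rows: [0,0,0,0,0,0,0,0,0,0,0,0,0,0,0,0,0,0,0,0,0,0,0,0,0,0,0,0,0,0,0,0,0,0,0,0,0,0,0,0]
  hand: -1

```text
time_s: 26.7
tool_pos: [461.2, -106.9, 37.8]
orientation: [0.0, 0.707, 0.707, 0.0]
ft_force: [-2.2, 0.6, 8.1]
opening: 31.3
finger_force: 58.8
```

Call:
drive_tool:
  rows: [0,0,0.2,0,0,0,0.5,0,0,0,0.5,0,0,0,0.5,0,0,0,0.3,0,0,0,0,0,0,0,0,0,0,0,0,0,0,0,0,0,0,0,0,0]

```text
time_s: 27.7
tool_pos: [460.7, -106.8, 136.5]
orientation: [-0.001, 0.707, 0.707, -0.0]
ft_force: [0.2, -0.1, -0.9]
opening: 31.2
finger_force: 59.7
```

Call:
drive_tool:
  rows: [0.2,0.4,0,0,0.4,1,0,0,0.4,1,0,0,0.4,1,0,0,0.4,1,0,0,0.4,1,0,0,0.4,0.9,0,0,0.3,0.7,0,0,0.2,0.4,0,0,0,0.08,0,0]

```text
time_s: 28.7
tool_pos: [609.0, 253.1, 136.0]
orientation: [-0.001, 0.706, 0.709, 0.0]
ft_force: [0.5, 0.5, -0.7]
opening: 31.0
finger_force: 59.7
```

Call:
drive_tool:
  rows: [0,0,0,0,0,0,0,0,0,0,0,0,0,0,0,0,0,0,0,0,0,0,0,0,0,0,0,0,0,0,0,0,0,0,0,0,0,0,0,0]

```text
time_s: 29.7
tool_pos: [609.0, 249.3, 137.3]
orientation: [0.0, 0.707, 0.707, 0.0]
ft_force: [-0.5, -0.2, -1.2]
opening: 31.4
finger_force: 59.7
```

Run:
```python
from h import *
s=ctrl.sense();print(s["tool_pos"],s["opening"]); snap("wrist","g6")
```

```text
[608.97635563 249.2596043  137.28567029] 31.419255889290884
```

View pics/g6.png

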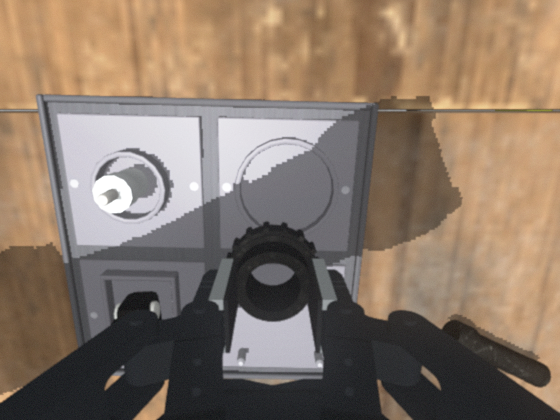

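The pinned tool stands in its pocket; the cup is level in the jaws, and the large pocket's rim is centred at ~(284,187).

Run:
```python
from h import *
print(ray("g6",[(284,186.5),(233,187),(334,187),(287,137)],18).round(1), ray("g6",[(115,193)],43).round(1))
```

```text
[[616.4 268.6  18. ]
 [580.  268.2  18. ]
 [652.1 268.2  18. ]
 [618.1 303.2  18. ]] [[507.  270.2  43. ]]
```

Call:
drive_tool:
  rows: [0.07,0.18,0,0,0.07,0.18,-0.3,0,0,0,-0.5,0,0,0,-0.5,0,0,0,-0.3,0,0,0,-0.16,0,0,0,-0.04,0,0,0,0,0,0,0,0,0,0,0,0,0]

```text
time_s: 30.75
tool_pos: [616.3, 267.5, 47.6]
orientation: [0.0, 0.707, 0.707, 0.0]
ft_force: [-0.5, 0.5, -1.6]
opening: 30.8
finger_force: 59.7
```

Call:
drive_tool:
  rows: [0,0,-0.02,0,0,0,0,0,0,0,0,0,0,0,0,0,0,0,0,0,0,0,0,0,0,0,0,0,0,0,0,0,0,0,0,0,0,0,0,0]

```text
time_s: 31.75
tool_pos: [616.3, 267.4, 47.0]
orientation: [0.0, 0.707, 0.707, 0.001]
ft_force: [-1.0, -0.2, 6.2]
opening: 31.3
finger_force: 60.4
```

Call:
drive_tool:
  rows: [0,0,0,0,0,0,0,0,0,0,0,0,0,0,0,0,0,0,0,0,0,0,0.2,0,0,0,0.5,0,0,0,0.6,0,0,0,0.5,0,0,0,0.2,0]
  hand: 1

```text
time_s: 32.75
tool_pos: [617.3, 267.8, 150.0]
orientation: [0.001, 0.707, 0.707, 0.002]
ft_force: [-0.2, -0.6, 0.3]
opening: 85.5
finger_force: 0.0
```

Call:
drive_tool:
  rows: [0,-0.4,0,0,-0.1,-0.9,0,0,-0.1,-1,0,0,-0.1,-1,0,0,-0.1,-1,0,0,-0.1,-1,0,0,-0.08,-1,0,0,0,-0.7,0,0,0,-0.4,0,0,0,-0.1,0,0]

```text
time_s: 33.75
tool_pos: [585.3, -111.3, 145.3]
orientation: [-0.0, 0.709, 0.705, -0.001]
ft_force: [-0.1, -0.2, -0.3]
opening: 85.2
finger_force: 0.0
```

Call:
drive_tool:
  rows: [0,0,0,0,0,0,0,0,0,0,0,0,0,0,0,0,0,0,0,0,0,0,0,0,0,0,0,0,0,0,0,0,0,0,0,0,0,0,0,0]

```text
time_s: 34.75
tool_pos: [587.1, -106.7, 146.3]
orientation: [0.0, 0.707, 0.707, 0.0]
ft_force: [0.6, -0.6, 0.1]
opening: 85.2
finger_force: 0.0
```

Run:
```python
from h import *
np.set_printoptions(suppress=True,precision=1)
s=ctrl.sense();print(s["tool_pos"],s["opening"]); snap("wrist","g7")
im=cv2.imread("pics/g7.png"); g=cv2.cvtColor(im,cv2.COLOR_BGR2HSV)
n,l,st,c=cv2.connectedComponentsWithStats(((g[:,:,1]<60)&(g[:,:,2]>100)).astype(np.uint8))
for i in range(1,n):
    x,y,w,h,a=st[i]
    if a>300: print(st[i],c[i],ray("g7",[(x,y+h/2),(x+w-1,y+h/2),(x+w/2,y),(x+w/2,y+h-1),c[i]],5))
cv2.imwrite("pics/m7.png",np.vstack([im]))
```

```text
[ 587.1 -106.7  146.3] 85.23637943040241
[  186     0   227   144 20318] [306.7  54.2] [[525.1  -9.5   5. ]
 [684.9  -9.6   5. ]
 [604.4  35.3   5. ]
 [606.5 -59.1   5. ]
 [610.2   2.    5. ]]
[ 501  118   56   55 1432] [534.3 145.9] [[757.9 -61.    5. ]
 [799.2 -61.    5. ]
 [774.5 -41.    5. ]
 [783.3 -81.1   5. ]
 [783.  -61.3   5. ]]
[ 230  172   87   83 4563] [273.4 212.9] [[ 552.4 -114.6    5. ]
 [ 621.  -114.6    5. ]
 [ 587.1  -81.1    5. ]
 [ 587.1 -149.7    5. ]
 [ 587.  -114.1    5. ]]
[134 182  33  43 520] [149.5 206. ] [[ 476.9 -106.3    5. ]
 [ 502.2 -106.3    5. ]
 [ 491.7  -88.9    5. ]
 [ 488.1 -123.4    5. ]
 [ 488.9 -108.3    5. ]]
[384 247  48  86 939] [407.9 296.4] [[ 681.7 -183.3    5. ]
 [ 721.9 -183.3    5. ]
 [ 697.6 -143.5    5. ]
 [ 707.1 -225.5    5. ]
 [ 702.9 -189.6    5. ]]
[348 248  25  83 650] [360.7 296.1] [[ 650.9 -182.8    5. ]
 [ 671.4 -182.8    5. ]
 [ 658.7 -144.4    5. ]
 [ 664.6 -223.4    5. ]
 [ 662.3 -189.3    5. ]]
[ 79 263  34  70 883] [ 95.1 300.9] [[ 419.3 -191.1    5. ]
 [ 447.8 -191.1    5. ]
 [ 439.  -157.9    5. ]
 [ 428.8 -225.6    5. ]
 [ 432.8 -193.9    5. ]]
[114 272  48  61 773] [135.7 302.2] [[ 448.9 -195.5    5. ]
 [ 489.7 -195.5    5. ]
 [ 473.1 -166.2    5. ]
 [ 466.3 -225.6    5. ]
 [ 467.7 -195.2    5. ]]
[ 263  333   51   48 1013] [286.7 354.4] [[ 577.6 -252.4    5. ]
 [ 623.3 -252.4    5. ]
 [ 600.6 -226.6    5. ]
 [ 601.3 -278.4    5. ]
 [ 599.2 -249.6    5. ]]
[171 352  27  47 683] [183.5 374. ] [[ 491.6 -273.2    5. ]
 [ 515.8 -273.2    5. ]
 [ 506.2 -246.9    5. ]
 [ 502.2 -299.7    5. ]
 [ 503.4 -271.5    5. ]]
```

View pics/g7.png

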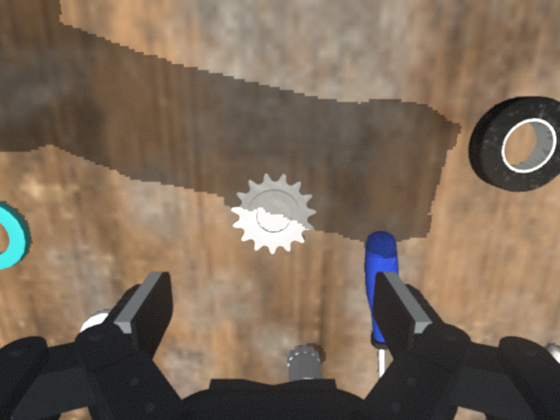

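The sprocket is at (274,213), and the screwdriver handle at (382,240) is clear of the right finger.

Call:
drive_tool:
  rows: [0,-0.08,-0.2,0,0,-0.08,-0.5,0,0,0,-0.6,0,0,0,-0.6,0,0,0,-0.4,0,0,0,-0.2,0,0,0,-0.06,0,0,0,0,0,0,0,0,0,0,0,0,0]
  hand: 0.74

```text
time_s: 35.8
tool_pos: [587.8, -114.7, 19.4]
orientation: [0.001, 0.707, 0.707, 0.001]
ft_force: [0.4, -0.1, 0.3]
opening: 74.4
finger_force: 0.0
```

Call:
drive_tool:
  rows: [0,0,-0.02,0,0,0,-0.02,0,0,0,0,0,0,0,0,0,0,0,0,0,0,0,0,0,0,0,0,0,0,0,0,0,0,0,0,0,0,0,0,0]

```text
time_s: 36.8
tool_pos: [587.1, -114.6, 16.3]
orientation: [0.0, 0.707, 0.707, -0.0]
ft_force: [-0.1, 0.8, -0.0]
opening: 74.1
finger_force: 0.0
```

Call:
drive_tool:
  rows: [0,0,-0.04,0,0,0,0,0,0,0,0,0,0,0,0,0,0,0,0,0,0,0,0,0,0,0,0,0,0,0,0,0,0,0,0,0,0,0,0,0]

```text
time_s: 37.8
tool_pos: [587.1, -114.6, 14.3]
orientation: [0.0, 0.707, 0.707, 0.0]
ft_force: [0.1, 0.7, 0.3]
opening: 74.5
finger_force: 0.0
```

Run:
```python
from h import *
print(ctrl.sense()["ft_force"]); snap("side","s8"); b=cv2.imread("pics/s8.png"); cv2.imwrite("pics/m8.png",cv2.resize(b[185:275,250:370],None,fx=6,fy=6,interpolation=cv2.INTER_CUBIC))
```

```text
[0.11775854 0.65002078 0.27231288]
```

View pics/m8.png

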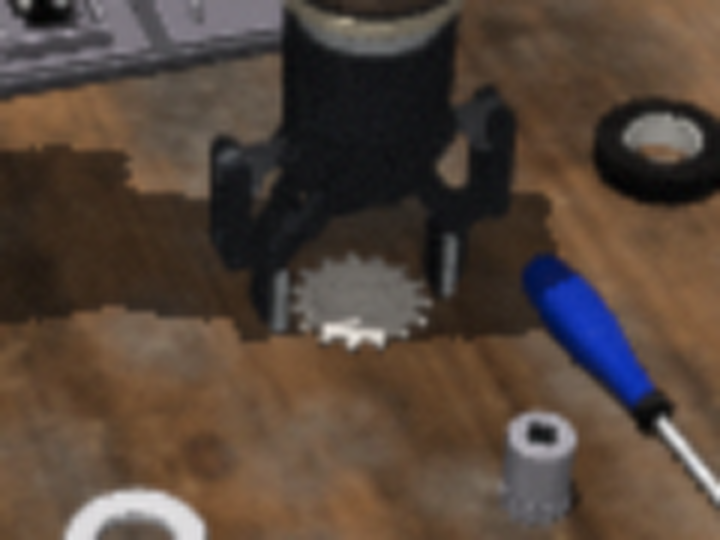

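The tips straddle the sprocket just above the bench, clear of the screwdriver. Lower further until contact.

Call:
drive_tool:
  rows: [0,0,-0.03,0,0,0,0,0,0,0,0,0,0,0,0,0,0,0,0,0,0,0,0,0,0,0,0,0,0,0,0,0,0,0,0,0,0,0,0,0]

```text
time_s: 38.85
tool_pos: [587.2, -114.6, 13.1]
orientation: [0.0, 0.707, 0.707, 0.0]
ft_force: [-1.4, 1.1, 5.0]
opening: 74.4
finger_force: 2.7
```

Call:
drive_tool:
  rows: [0,0,0.07,0,0,0,0,0,0,0,0,0,0,0,0,0,0,0,0,0,0,0,0,0,0,0,0,0,0,0,0,0,0,0,0,0,0,0,0,0]

```text
time_s: 39.85
tool_pos: [587.1, -114.6, 16.3]
orientation: [0.0, 0.707, 0.707, 0.0]
ft_force: [0.8, -1.1, -0.5]
opening: 74.3
finger_force: 0.0
```

Call:
drive_tool:
  rows: [0,0,0,0,0,0,0,0,0,0,0,0,0,0,0,0,0,0,0,0,0,0,0,0,0,0,0,0,0,0,0,0,0,0,0,0,0,0,0,0]
  hand: -1

```text
time_s: 40.85
tool_pos: [586.8, -114.7, 17.5]
orientation: [-0.0, 0.707, 0.707, -0.0]
ft_force: [-6.0, 1.1, 13.7]
opening: 61.5
finger_force: 61.7
```

Call:
drive_tool:
  rows: [0,0,0.1,0,0,0,0.2,0,0,0,0.4,0,0,0,0.5,0,0,0,0.5,0,0,0,0.3,0,0,0,0,0,0,0,0,0,0,0,0,0,0,0,0,0]

```text
time_s: 41.85
tool_pos: [586.3, -114.5, 115.0]
orientation: [-0.001, 0.707, 0.707, -0.001]
ft_force: [-0.4, 0.6, -0.4]
opening: 61.2
finger_force: 65.0
```

Run:
```python
from h import *
np.set_printoptions(suppress=True,precision=1)
s=ctrl.sense();print(s["tool_pos"],s["opening"]); snap("wrist","g9")
im=cv2.imread("pics/g9.png"); g=cv2.cvtColor(im,cv2.COLOR_BGR2HSV)
n,l,st,c=cv2.connectedComponentsWithStats(((g[:,:,1]<60)&(g[:,:,2]>100)).astype(np.uint8))
for i in range(1,n):
    x,y,w,h,a=st[i]
    if a>300 and y>100: print(st[i],c[i])
# where the sprocket would stand if held level
z=s["tool_pos"][2]-17.5+5; t=np.linspace(0,6.28,4,endpoint=False)
print(proj("g9",[[s["tool_pos"][0]+33*np.cos(a),s["tool_pos"][1]+33*np.sin(a),z] for a in t]), proj("g9",[[587,-115,5]]))
```

```text
[ 586.3 -114.5  115. ] 61.23000682168833
[537 112  23  59 338] [547.8 146.5]
[117 178  37  50 735] [134.1 206.2]
[  201   214   145   169 14967] [274.2 290.7]
[349 254  36  65 748] [367.8 287.7]
[161 263  36  56 679] [177.6 289.6]
[ 61 274  32  50 620] [ 75.1 299.7]
[[350.5 286.6]
 [274.5 214. ]
 [198.3 286.3]
 [274.  350.1]] [[274.9 217.1]]
```

Call:
drive_tool:
  rows: [0,0.3,0,0,0.1,0.7,0,0,0.1,1,0,0,0.1,1,0,0,0.1,1,0,0,0.1,0.8,0,0,0.05,0.4,0,0,0,0.17,0,0,0,0,0,0,0,0,0,0]

```text
time_s: 42.9
tool_pos: [614.3, 151.5, 116.1]
orientation: [0.0, 0.708, 0.707, -0.001]
ft_force: [-0.3, -1.0, -0.2]
opening: 61.6
finger_force: 65.0
```

Call:
drive_tool:
  rows: [0,0,0,0,0,0,0,0,0,0,0,0,0,0,0,0,0,0,0,0,0,0,0,0,0,0,0,0,0,0,0,0,0,0,0,0,0,0,0,0]

```text
time_s: 43.9
tool_pos: [614.5, 153.2, 116.3]
orientation: [0.0, 0.707, 0.707, 0.0]
ft_force: [-0.2, -0.0, -0.4]
opening: 61.3
finger_force: 65.0
```

Call:
drive_tool:
  rows: [0.02,0.02,-0.2,0,0,0,-0.4,0,0,0,-0.4,0,0,0,-0.3,0,0,0,-0.12,0,0,0,0,0,0,0,0,0,0,0,0,0,0,0,0,0,0,0,0,0]

```text
time_s: 44.9
tool_pos: [615.8, 154.2, 45.9]
orientation: [0.0, 0.707, 0.707, 0.0]
ft_force: [-0.7, 0.5, -0.4]
opening: 61.6
finger_force: 65.0
```

Call:
drive_tool:
  rows: [0,0,-0.06,0,0,0,-0.06,0,0,0,-0.06,0,0,0,0,0,0,0,0,0,0,0,0,0,0,0,0,0,0,0,0,0,0,0,0,0,0,0,0,0]

```text
time_s: 45.9
tool_pos: [615.5, 154.2, 36.4]
orientation: [0.0, 0.707, 0.707, 0.0]
ft_force: [-0.4, 0.1, 0.0]
opening: 61.4
finger_force: 65.0
```

Call:
drive_tool:
  rows: [0,0,-0.06,0,0,0,-0.06,0,0,0,-0.06,0,0,0,0,0,0,0,0,0,0,0,0,0,0,0,0,0,0,0,0,0,0,0,0,0,0,0,0,0]

```text
time_s: 46.9
tool_pos: [615.5, 154.1, 27.3]
orientation: [0.0, 0.707, 0.707, 0.0]
ft_force: [0.3, -0.7, -0.4]
opening: 60.9
finger_force: 65.0
```

Call:
drive_tool:
  rows: [0,0,-0.01,0,0,0,0,0,0,0,0,0,0,0,0,0,0,0,0,0,0,0,0,0,0,0,0,0,0,0,0,0,0,0,0,0,0,0,0,0]
  hand: 1

```text
time_s: 47.9
tool_pos: [615.5, 154.2, 26.8]
orientation: [-0.0, 0.707, 0.707, 0.0]
ft_force: [-0.7, 0.2, -0.3]
opening: 85.6
finger_force: 0.0
```

Call:
drive_tool:
  rows: [0,0,0.2,0,0,0,0.5,0,0,-0.1,0.8,0,0,-0.3,1,0,0,-0.4,1,0,0,-0.4,1,0,0,-0.3,0.3,0,0,0,0,0,0,0,0,0,0,0,0,0]

```text
time_s: 48.9
tool_pos: [614.4, 83.8, 255.6]
orientation: [-0.001, 0.707, 0.708, -0.001]
ft_force: [-0.6, 0.1, -0.8]
opening: 85.6
finger_force: 0.0
```

Run:
```python
from h import *
np.set_printoptions(suppress=True,precision=1)
s=ctrl.sense();print(s["tool_pos"],s["opening"]); snap("wrist","g10"); snap("side","s10")
im=cv2.imread("pics/g10.png"); g=cv2.cvtColor(im,cv2.COLOR_BGR2HSV)
def blobs(m,z,lo=150):
    n,l,st,c=cv2.connectedComponentsWithStats(m.astype(np.uint8))
    for i in range(1,n):
        x,y,w,h,a=st[i]
        if a>lo and w<200: print(st[i],c[i],ray("g10",[(x,y+h/2),(x+w-1,y+h/2),(x+w/2,y),(x+w/2,y+h-1)],z).round(0)[:,:2].tolist())
print("dark");blobs(g[:,:,2]<45,25)
print("bright");blobs((g[:,:,1]<40)&(g[:,:,2]>215),14,80)
# expected pixels of part features
print(proj("g10",[[615,154,18],[506,269,43],[616,267,33],[505,163,45]]))
# rectified tray strip as edge profile: sprocket rim vs plate brightness
for x in range(575,660,5): 
    u=proj("g10",[[x,154,14]])[0].astype(int); print(x,im[u[1],u[0]].tolist(),end=" ")
```

```text
[614.4  83.8 255.6] 85.57866458057686
dark
[407 113  63  51 438] [427.1 133.2] [[747.0, 126.0], [809.0, 127.0], [775.0, 151.0], [782.0, 102.0]]
bright
[227  21  20  20 139] [233.6  32.6] [[570.0, 225.0], [588.0, 225.0], [579.0, 234.0], [579.0, 217.0]]
[190  28  21  12  99] [202.4  34.8] [[534.0, 223.0], [553.0, 223.0], [545.0, 228.0], [544.0, 218.0]]
[ 179   57   34   81 1242] [203.3  94.4] [[519.0, 165.0], [552.0, 165.0], [539.0, 203.0], [534.0, 127.0]]
[ 227   58   82   76 4086] [260.5  98.9] [[567.0, 167.0], [648.0, 167.0], [608.0, 202.0], [608.0, 131.0]]
[[274.7 109.5]
 [143.9 -34.6]
 [276.4 -27.4]
 [154.6  99.5]]
575 [238, 233, 233] 580 [219, 210, 211] 585 [221, 215, 217] 590 [252, 253, 253] 595 [254, 254, 254] 600 [255, 255, 255] 605 [252, 253, 254] 610 [251, 252, 253] 615 [251, 252, 253] 620 [250, 252, 252] 625 [248, 250, 251] 630 [250, 252, 251] 635 [254, 254, 254] 640 [244, 248, 248] 645 [245, 247, 249] 650 [198, 192, 191] 655 [205, 197, 199]
```

Run:
```python
from h import *
im=cv2.imread("pics/g10.png",0); s=cv2.imread("pics/s10.png",0)
def prof(I,f,P): 
    return [int(I[int(round(v)),int(round(u))]) for u,v in proj(f,P)]
print([(y,b) for y,b in zip(range(112,198,3),prof(im,"g10",[[615,y,14] for y in range(112,198,3)]))])
print([(y,b) for y,b in zip(range(112,198,3),prof(s,"s10",[[615,y,14] for y in range(112,198,3)]))])
# cup and caliper (dark) in the side view
def dark(f,x0,x1,y0,y1,z,t=45):
    I=s; pts=[(x,y) for x in range(x0,x1,2) for y in range(y0,y1,2)]
    b=np.array(prof(I,f,[[x,y,z] for x,y in pts])); p=np.array(pts)[b<t]; print(len(p),p.mean(0),p.min(0),p.max(0))
dark("s10",570,662,220,314,15); dark("s10",470,540,110,200,30)
```

```text
[(112, 111), (115, 113), (118, 113), (121, 133), (124, 154), (127, 162), (130, 161), (133, 170), (136, 172), (139, 249), (142, 248), (145, 250), (148, 251), (151, 251), (154, 251), (157, 251), (160, 251), (163, 250), (166, 249), (169, 254), (172, 254), (175, 253), (178, 252), (181, 216), (184, 206), (187, 206), (190, 205), (193, 204), (196, 203)]
[(112, 53), (115, 61), (118, 61), (121, 77), (124, 77), (127, 96), (130, 96), (133, 106), (136, 107), (139, 122), (142, 122), (145, 195), (148, 198), (151, 205), (154, 205), (157, 206), (160, 206), (163, 195), (166, 195), (169, 142), (172, 142), (175, 186), (178, 189), (181, 146), (184, 146), (187, 117), (190, 116), (193, 116), (196, 85)]
700 [618.33142857 274.08      ] [592 238] [642 312]
439 [504.67881549 152.81548975] [484 110] [524 190]
```

```bash
python3 -c "
from station import ctrl
print(ctrl.sign_off())"
```

```text
the job is handed in; nothing more can be done
None
```

I packed the sprocket, pinned lockring tool, bottom bracket cup and caliper into their places in the tray, kept clear of the two look-alikes, and handed the job in at about 49 s; sign-off gave no verdict, and the sprocket's and cup's final seating was checked only by pixel measurements.

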